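# Assemble the demonstration transformer

### The arm

A 7-joint arm with a two-finger parallel gripper is mounted at the origin on the work surface. World frame = base frame: x ahead of the robot, y to its left, z up, the work surface at z = 0. Lengths are in m, angles in rad, forces in N, time in s.
With the tool pointing down it reaches from about 0.375 to 0.925 m from the base axis. Payload 3.1 kg.
Tool frame: the origin (TCP) lies midway between the tips of the shut fingers; the grasp point (between the pads) lies 19 mm behind it (bot.grasp_offset is the distance from the TCP to the grasp point, in m); x points along the fingers, y is the direction in which the jaws open and shut, and the axes are right-handed (so a half turn about x gives the same grasp; the last joint's range is limited). The gripper opens to 85 mm and grips with 20 to 120 N. Pads are 22 mm wide; open, the fingers measure 114 mm over their backs; the gripper's body (76 mm by 85 mm) begins 54 mm behind the grasp point. The pads swing forward as they close: fully open they stand 13 mm farther back than shut.
Start: joints at [-1.255, 0.383, 0.044, 1.598, -0.018, 1.161, -0.05], TCP at [0.261, 0.595, 0.231] pointing down, gripper open.
Joint ranges: [-2.61, 2.61], [-0.41, 2.15], [-1.48, 1.57], [0, 2.5], [-1.57, 4.71], [0.05, 1.97], [-2.85, 2.85]. Speed limits (rad/s): [2.79, 2.79, 3.14, 3.14, 3.14, 3.14, 3.14].

### API

Orientations are given as [roll, pitch, yaw] about the fixed x, y, z axes, in that order (R = Rz(yaw) Ry(pitch) Rx(roll)).
In Python, from cell import bot gives the robot as it stands.
- The arm moves only by the shell command python3 -m inch 'ROWS' [FORCE]. ROWS is JSON, a list of rows, each a list of 7 numbers: the shift along the tool's x, y, z in mm, then the turn, a rotation vector about the tool's x, y, z in degrees, then the closure, from -1 (fully open) to 1 (shut). A call has 1 to 10 rows; each row shifts and turns the commanded pose from where the row before left it, along the tool's axes as they then stand; what a row does not reach is not made up. A row lasts 1/10 s, in which the tool goes at most 50 mm and 8.59 degrees, less where a joint would pass 70% of its speed; a pose out of reach is approached as far as the arm can. A call with a gripper value outside its range is refused whole. The fingers move at their own pace and stop on an object; FORCE is the grip in N (left out, the last holds). Time passes only in rows, so rows that do not move let the fingers close. It gives the time, the measured TCP pose, the force and the opening at its end, in the units of the state.
- bot.state(): the state, without advancing time (a new reading comes with each control period).
- bot.snapshot(name): name is "side" or "top"; returns (picture, depth): 480x640x3 uint8, red, green, blue; 480x640 float32, m along the optical axis (not along the pixel's ray), 0 where there is no reading.
- bot.calibration(name): a dict with "vertical_fov" (degrees; the focal length in pixels is half the picture's height over the tangent of half this angle, whatever the lens; pixels are square), "cx", "cy" (the principal point, pixels), "dist_coeffs" ([k1, k2, p1, p2, k3] as OpenCV has them; the pictures are not rectified), "world_to_cam" (4x4, takes a point from world to camera coordinates). Camera axes: x right, y up, looking along -z (the intrinsics and any distortion apply to the point x, -y, -z); pixel columns grow to the right and rows downward; lengths in m; the calibration is good to about 2 mm. A picture is of the moment at which its call begins. calibration takes no time and is no camera call.
- bot.hand_in(): hands the job in, once; it reports no verdict.
The state is a dict: "time_s": time; "qpos": joint angles; "joint_vel": joint speeds; "effort": joint torques, N m; "tcp_pos": TCP position; "tool_rot": TCP orientation; "ft_force": force on the tool from outside, world axes, zero at the start; "wrist_torque": the same for the moment, N m; "finger_gap": finger opening in m.
Only numpy, scipy, OpenCV 4.12 (cv2) and the standard library are available. Lean on these libraries where they do the work, as an engineer would, in place of code of your own. Each camera call takes 0.05 s, during which the arm holds its last target.

### The job

Put the demonstration transformer together on its iron core, ready for the lesson. Slip the tall coil over the leg away from the brass binding posts; over the leg beside the posts slip the wide flat coil first and the narrow flat coil on top of it, all pushed fully down; then lay the loose iron yoke bar centrally and squarely across the tops of both legs. Leave the meter and the stand foot where they are.

Things in the scene. Friction and masses are not known exactly. Their poses are not given: they have to be found in the camera images.
- core: fixed: wooden board 160 x 64 x 15 mm, on it a grey cradle 128 x 40 mm, top 35 mm above bench (the lowest coils rest on it), with the two dark iron legs of a U core upright in it. Turned any way. Origin: centre of the board's underside, midway between the legs; z up; x along the row of legs towards the board end with two brass binding posts (11 mm wide, x = 73, y = +/-20, top 31 mm above bench)
- leg_posts: the core's leg next to the brass binding posts: square iron, 20 x 20 mm, rising 58 mm above the grey cradle. Origin: centre of its top face, 93 mm above the bench, 37 mm from the core's origin towards the posts; axes as the core's. A coil seated on the cradle is centred on it
- leg_plain: the core's other leg, away from the brass posts: same 20 x 20 mm square iron, 58 mm above the grey cradle. Origin: centre of its top face, 93 mm above the bench, 37 mm from the core's origin away from the posts; axes as the core's
- tall_coil_center (a point): tall coil: square coil on a black plastic bobbin with copper-coloured winding, with a square hole 30 mm wide right through it from top to bottom, outside 50 x 50 mm, 48 mm high; this point is its centre, half-way up, on the axis of the hole; z is the hole axis (up at the start), x and y are square to its sides. Loose, lies flat on the bench with the hole upright, about 0.22 kg
- wide_coil_center (a point): wide flat coil: square coil on a black plastic bobbin with copper-coloured winding, with a square hole 30 mm wide right through it from top to bottom, outside 60 x 60 mm, 24 mm high; this point is its centre, half-way up, on the axis of the hole; z is the hole axis (up at the start), x and y are square to its sides. Loose, lies flat on the bench with the hole upright, about 0.18 kg
- narrow_coil_center (a point): narrow flat coil: square coil on a black plastic bobbin with copper-coloured winding, with a square hole 30 mm wide right through it from top to bottom, outside 44 x 44 mm, 24 mm high; this point is its centre, half-way up, on the axis of the hole; z is the hole axis (up at the start), x and y are square to its sides. Loose, lies flat on the bench with the hole upright, about 0.10 kg
- yoke_center (a point): yoke: plain dark iron bar, 94 mm long (x), 20 x 20 mm in section (y, z); this point is its centre, 10 mm above the bench at the start. Loose, about 0.28 kg. It goes across both leg tops, its length along the row of legs, its underside 93 mm above the bench
- meter: bystander: loose grey meter case, 85 (x) x 120 (y) x 42 mm high, with a white dial face and a black knob 10 mm high on top; origin at the centre of its underside, z up
- stand_foot: bystander: loose grey three-armed cast stand foot, arms reaching 72 mm from its centre and 18 mm high, hub 35 mm high with a 12 mm thick steel pin to 80 mm; origin at the centre of its underside, z up
Things that resemble listed ones, but are neither listed nor needed, are in the scene too. Leave any red look-alike of the part that bears tall_coil_center alone. Leave any purple look-alike of the part that bears yoke_center alone.

How it is judged:
At the end, for the whole second after the job is handed in: Tall coil on the leg away from the posts; wide flat coil, then narrow on top, on the leg by the posts: centres within 10 mm of the leg axis, 4 mm of seated height. Yoke on both legs: within 10 mm of the core's centre, 4 mm of resting height, 0.2 rad of the row of legs. All at rest (horizontal distance between tall_coil_center and leg_plain below 0.01 m and height (world z) of tall_coil_center between 0.055 and 0.063 m and horizontal distance between each of wide_coil_center, narrow_coil_center and leg_posts below 0.01 m and height (world z) of wide_coil_center between 0.043 and 0.051 m and height (world z) of narrow_coil_center between 0.067 and 0.075 m and horizontal distance between yoke_center and core below 0.01 m and angle between the x axis of yoke_center and the x axis of core, either way round below 0.2 rad and height (world z) of yoke_center between 0.099 and 0.107 m and linear speed of each of tall_coil, wide_coil, narrow_coil, yoke below 0.02 m/s); the robot touches nothing.
It fails at once if the meter is shifted by more than 20 mm (distance of meter from where it was at the start of the episode above 0.02 m).
It fails at once if the stand foot is shifted by more than 20 mm (distance of stand_foot from where it was at the start of the episode above 0.02 m).
It also fails if it takes over 112 s, if anything falls off the work surface, if the arm or the gripper's body presses on something with over 40 N, if the wrist force passes 120 N, or if a joint passes its speed limit or range.

## Working session

There is one attempt and no reset: what is moved stays moved. The work goes in short steps, Python scripts to look and compute and a shell command to move; the robot and the scene stay as the last step left them, time stands still between calls to the robot, and variables do not carry over. Pictures are saved under pics/ and viewed, and the job is handed in when it is done.

```bash
ls; mkdir -p pics
cat > h.py <<'E'
import numpy as np, cv2
from cell import bot
from scipy.spatial.transform import Rotation as R
def K(n):
    c=bot.calibration(n); f=240/np.tan(np.radians(c["vertical_fov"])/2)
    return np.array([[f,0,c["cx"]],[0,f,c["cy"]],[0,0,1]]),np.array(c["dist_coeffs"]),np.array(c["world_to_cam"])
def ray(n,uv):
    k,d,T=K(n); p=cv2.undistortPoints(np.array(uv,float).reshape(-1,1,2),k,d).reshape(-1,2)
    dc=np.c_[p[:,0],-p[:,1],-np.ones(len(p))]; Rm=T[:3,:3]; o=-Rm.T@T[:3,3]
    return o,dc@Rm
def plane(n,uv,z):
    o,d=ray(n,uv); return o+d*((z-o[2])/d[:,2])[:,None]
def cloud(n,depth):
    v,u=np.mgrid[0:480,0:640]; o,d=ray(n,np.c_[u.ravel(),v.ravel()])
    P=o+d*depth.reshape(-1,1); return P.reshape(480,640,3)
def proj(n,P):
    k,d,T=K(n); c=np.atleast_2d(P)@T[:3,:3].T+T[:3,3]; c=c*[1,-1,-1]
    return cv2.projectPoints(c,np.zeros(3),np.zeros(3),k,d)[0].reshape(-1,2)
def snap(n,name):
    p,d=bot.snapshot(n); cv2.imwrite(f"pics/{name}.png",p[:,:,::-1]); np.save(f"pics/{name}_d.npy",d); return p,d
E
python3 - <<'E'
from h import *
for n in("top","side"):
    p,d=snap(n,n+"0"); o,_=ray(n,[[320,240]]); print(n,o,K(n)[0][0,0],K(n)[1], (d>0).mean())
s=bot.state(); print(s)
E
```

```text
pics
top [ 0.28730956 -0.02263826  1.09901579] 495.66677270838653 [0.0093641 0.        0.        0.        0.       ] 0.9959114583333334
side [ 0.1895605  -0.82407002  0.71346292] 612.2551695272891 [-0.06871851  0.          0.          0.          0.        ] 0.9958268229166667
{'time_s': 0.1, 'qpos': array([-1.25478926,  0.3837738 ,  0.04386159,  1.59942299, -0.01793059,
        1.16118573, -0.04990898]), 'joint_vel': array([-0.00077858, -0.00183304,  0.00182724, -0.00305807, -0.00098964,
       -0.00024726, -0.00061259]), 'effort': array([ 2.69336611e-03, -4.34729576e+01,  1.02922909e+00, -2.50453001e+01,
        1.08489033e-02,  5.51741876e-03, -2.34616823e-05]), 'tcp_pos': array([0.2610275 , 0.59435311, 0.22999706]), 'tool_rot': array([-1.52579198,  1.56839929, -1.93956364]), 'ft_force': array([-0.4609629 ,  0.9217267 ,  0.18269218]), 'wrist_torque': array([-0.0238098 , -0.04022532,  0.03762426]), 'finger_gap': 0.08552300333063154}
```

View pics/top0.png

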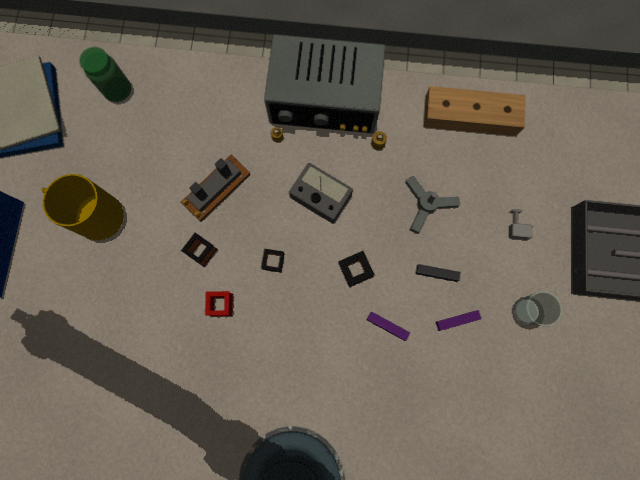

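View pics/side0.png

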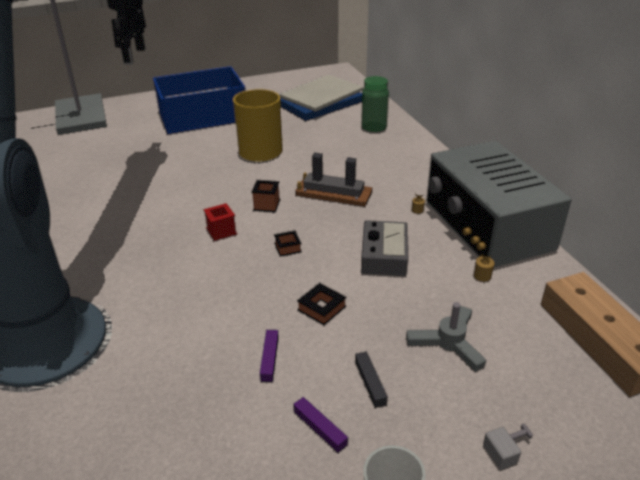

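The top view shows the core at about (215,187), with binding posts to be located. The tall coil is at (199,249), narrow at (273,261), wide at (356,268) and the yoke at (438,272). The red and purple look-alikes, the meter (321,193) and the foot (430,200) are separate. Next I'll measure them.

Run:
```python
from h import *
p=cv2.imread("pics/top0.png"); d=np.load("pics/top0_d.npy"); C=cloud("top",d)
z=C[:,:,2]; print("bench z", np.median(z[300:400,250:350]), np.median(z[230:250,230:260]), np.median(z[220:240,460:500]))
b0=0
for nm,(u,v),h in[("tall",(199,249),.048),("narrow",(273,261),.024),("wide",(356,268),.024),("yoke",(438,272),.02),("meter",(321,193),.042)]:
    w=40; m=np.zeros((480,640),np.uint8); m[v-w:v+w,u-w:u+w]=1
    top=(m>0)&(abs(z-h)<.007)&(C[:,:,0]<5)
    n,l,st,ce=cv2.connectedComponentsWithStats(top.astype(np.uint8),connectivity=8)
    i=min([i for i in range(1,n) if st[i,4]>20],key=lambda i:np.hypot(*(ce[i]-[u,v])))
    pts=C[l==i]; r=cv2.minAreaRect((pts[:,:2]*1000).astype(np.float32)); print(nm,st[i,4],"c",np.round(r[0],1),"size",np.round(r[1],1),"ang",round(r[2],1),"z",np.round(np.median(pts[:,2]),4),"rad",round(np.hypot(*r[0])))
core=p[140:235,165:265]; cv2.imwrite("pics/core0.png",cv2.resize(core,None,fx=6,fy=6,interpolation=cv2.INTER_CUBIC)); 
s=cv2.imread("pics/side0.png")[140:215,280:390]; cv2.imwrite("pics/cores0.png",cv2.resize(s,None,fx=7,fy=7,interpolation=cv2.INTER_CUBIC))
it=p[210:310,165:285]; cv2.imwrite("pics/coils0.png",cv2.resize(it,None,fx=6,fy=6,interpolation=cv2.INTER_CUBIC));
```

```text
bench z -0.0012257525450041218 -0.0015024529262164243 -0.0012573418549811644
tall 360 c [456.9 256.2] size [51.  49.9] ang 61.1 z 0.0465 rad 524
narrow 224 c [452.3  94.2] size [44.  44.5] ang 87.2 z 0.0225 rad 462
wide 576 c [453.2 -91.3] size [60.4 60.1] ang 30.1 z 0.0227 rad 462
yoke 405 c [ 463.3 -271.8] size [94.2 20.5] ang 85.0 z 0.0188 rad 537
meter 1886 c [615.3   4.3] size [120.4  85.6] ang 63.9 z 0.0409 rad 615
```

View pics/core0.png

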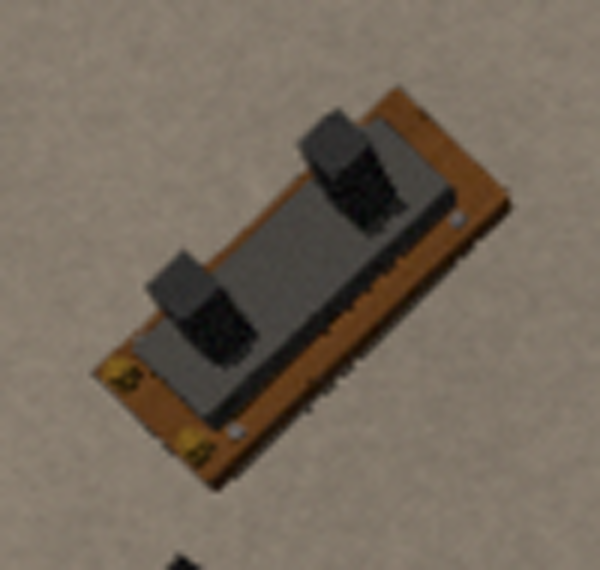

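View pics/cores0.png

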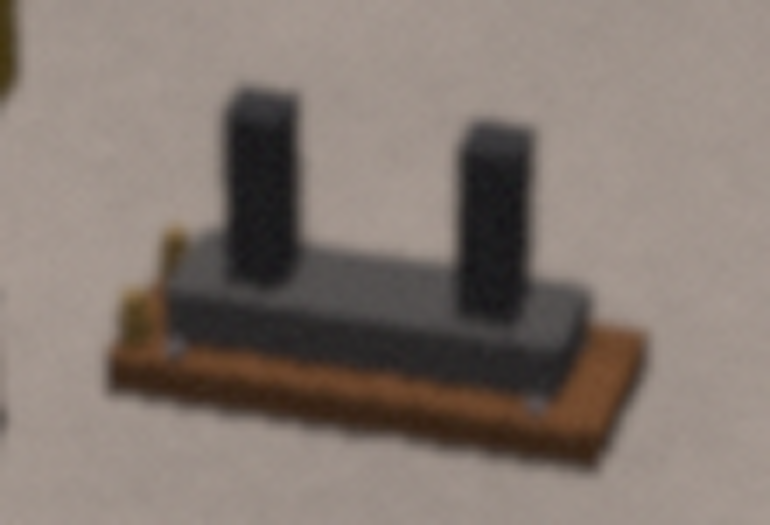

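View pics/coils0.png

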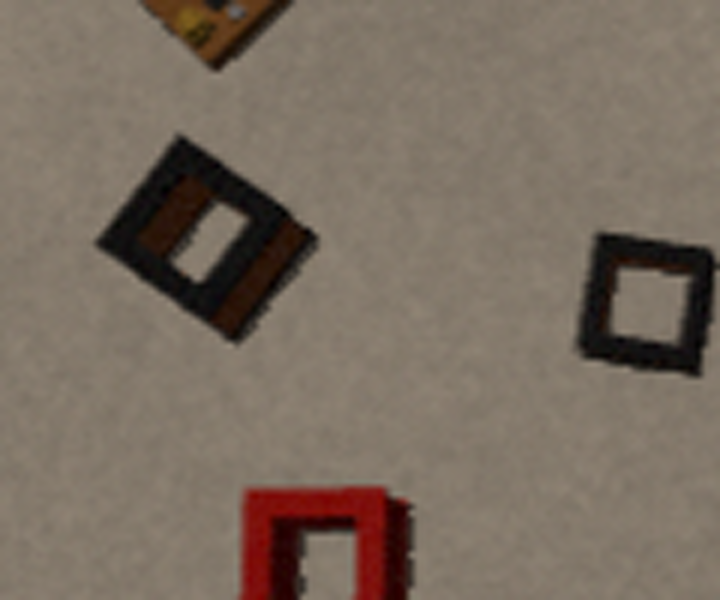

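Brass posts are at the lower-left end of the core, around (185,202) and (198,214), so the posts leg is the left one.

Run:
```python
from h import *
d=np.load("pics/top0_d.npy"); C=cloud("top",d); z=C[:,:,2]
M=np.zeros((480,640),bool); M[145:225,175:255]=1
def comp(zc,tol,mn):
    n,l,st,ce=cv2.connectedComponentsWithStats((M&(abs(z-zc)<tol)).astype(np.uint8),connectivity=4)
    for i in range(1,n):
        if st[i,4]>mn:
            pt=C[l==i]; r=cv2.minAreaRect((pt[:,:2]*1000).astype(np.float32)); print(zc,st[i,4],ce[i].round(),"c",np.round(r[0],1),np.round(r[1],1),round(r[2],1),"mean",(pt.mean(0)*1000).round(1))
comp(.092,.006,15); comp(.034,.006,100)
# board: convex hull of all >8mm, <0.03
m=M&(z>.007)&(z<.022); pt=C[m]; r=cv2.minAreaRect((pt[:,:2]*1000).astype(np.float32)); print("board",np.round(r[0],1),r[1],r[2])
# side view of legs, tall etc
d=np.load("pics/side0_d.npy"); C=cloud("side",d); z=C[:,:,2]
M=np.zeros((480,640),bool); M[140:215,290:380]=1
print("side");comp(.092,.004,10); comp(.034,.005,60)
for nm,(u,v),h in[("tall",(266,187),.048),("narrow",(288,240),.024),("wide",(322,300),.024),("yoke",(370,378),.02)]:
    m=np.zeros((480,640),bool);m[v-35:v+35,u-35:u+35]=1; pt=C[m&(abs(z-h)<.004)]
    r=cv2.minAreaRect((pt[:,:2]*1000).astype(np.float32)); print(nm,len(pt),np.round(r[0],1),np.round(r[1],1),round(r[2],1))
```

```text
0.092 87 [220. 164.] c [635.8 221.9] [20.1 20.5] 50.6 mean [635.1 222.   91.2]
0.092 98 [195. 188.] c [577.5 267.6] [22.2 19.5] 51.4 mean [577.1 267.4  91.1]
0.034 759 [213. 186.] c [607.3 245.6] [ 42.5 127.5] 52.4 mean [603.  244.3  33.3]
board [607.1 244.9] (65.42952728271484, 159.02020263671875) 52.039913177490234
side
0.092 61 [317. 155.] c [580.1 265.2] [22.7 19.5] 51.6 mean [579.8 263.7  92.1]
0.092 63 [350. 160.] c [638.6 219.8] [25.8 19. ] 54.8 mean [638.1 218.6  91.8]
0.034 569 [334. 183.] c [608.9 243.1] [ 48.9 130.1] 53.1 mean [608.3 237.   34. ]
tall 280 [429.8 219.2] [157.1  57. ] 50.3
narrow 236 [455.1  91.6] [49.3 45.2] 87.9
wide 726 [455.5 -93.3] [62.9 62.1] 30.0
yoke 687 [ 465.6 -274.3] [95.7 21.2] 85.1
```

```bash
cat > plan.py <<'E'
import sys; from h import *
def tool():
    s=bot.state(); return s,np.array(s["tcp_pos"]),R.from_euler("xyz",s["tool_rot"])
def plan(xyz,yaw):
    s,p,r=tool(); m=r.as_matrix(); 
    best=None
    for a in(yaw,yaw+180):
        a=np.radians(a); x=np.array([0,0,-1.]); y=np.array([np.cos(a),np.sin(a),0]); g=np.c_[x,y,np.cross(x,y)]
        t=(r.inv()*R.from_matrix(g)).as_rotvec(degrees=True)
        if best is None or np.linalg.norm(t)<np.linalg.norm(best): best=t
    print("t",round(s["time_s"],2),"tcp",(p*1000).round(1),"jawyaw",np.degrees(np.arctan2(m[1,1],m[0,1])).round(1),"xaxis",m[:,0].round(3),"gap",round(s["finger_gap"]*1000,1),"F",s["ft_force"].round(1),"q7",s["qpos"][6].round(2))
    print("shift tool mm",(m.T@(np.array(xyz)-p*1000)).round(1),"turn deg",best.round(1))
a=list(map(float,sys.argv[1:])); plan(a[:3],a[3])
E
python3 plan.py 458 255 150 61
python3 - <<'E'
from h import *
d=np.load("pics/side0_d.npy"); C=cloud("side",d); z=C[:,:,2]
m=np.zeros((480,640),bool);m[175:215,250:283]=1; pt=C[m&(abs(z-.048)<.004)]
r=cv2.minAreaRect((pt[:,:2]*1000).astype(np.float32)); print(len(pt),np.round(r[0],1),np.round(r[1],1),round(r[2],1), bot.grasp_offset)
E
```

```text
t 0.1 tcp [261.  594.4 230. ] jawyaw 66.3 xaxis [-0.001 -0.002 -1.   ] gap 85.5 F [-0.5  0.9  0.2] q7 -0.05
shift tool mm [  80.6 -231.3  316.8] turn deg [5.3 0.  0.1]
259 [460.3 254.9] [55.7 51.5] 63.0 0.0187
```

```bash
python3 -m inch '[[8,-26,35,0.5,0,0,-1],[8,-26,35,0.5,0,0,-1],[9,-26,35,0.5,0,0,-1],[9,-26,35,0.5,0,0,-1],[9,-26,35,0.5,0,0,-1],[9,-26,35,0.5,0,0,-1],[9,-26,35,0.5,0,0,-1],[9,-26,36,0.8,0,0,-1],[9,-23,36,0.8,0,0,-1],[0,0,0,0,0,0,-1]]' 60; python3 plan.py 458.5 255.5 150 61.5
```

```text
time_s: 1.1
tcp_pos: [0.4488, 0.2407, 0.1507]
tool_rot: [-1.288, 1.565, -1.803]
ft_force: [0.7, -0.2, 0.1]
finger_gap: 0.0855
t 1.1 tcp [448.8 240.7 150.7] jawyaw 60.5 xaxis [-0.001 -0.006 -1.   ] gap 85.5 F [ 0.7 -0.2  0.1] q7 0.54
shift tool mm [ 0.6 17.7  1.1] turn deg [-1.   0.1  0.3]
```

```bash
python3 -m inch '[[0,18,1,-1,0,0.3,-1],[0,0,0,0,0,0,-1],[30,0,0,0,0,0,-1],[30,0,0,0,0,0,-1],[30,0,0,0,0,0,-1],[20,0,0,0,0,0,-1],[0,0,0,0,0,0,-1],[0,0,0,0,0,0,-1]]'; python3 plan.py 458.5 255.5 10 61.5
```

```text
time_s: 1.9
tcp_pos: [0.4558, 0.2653, 0.0423]
tool_rot: [1.684, 1.567, 1.2]
ft_force: [-0.3, 0.0, 0.3]
finger_gap: 0.0855
t 1.9 tcp [455.8 265.3  42.3] jawyaw 62.2 xaxis [ 0.002  0.004 -1.   ] gap 85.5 F [-0.3  0.   0.3] q7 0.6
shift tool mm [32.2 -7.6  6.9] turn deg [ 0.7 -0.  -0.2]
```

```bash
python3 -m inch '[[0,-7.6,6.9,0.7,0,-0.2,-1],[0,0,0,0,0,0,-1],[0,0,0,0,0,0,-1]]'; python3 plan.py 458.5 255.5 10 61.5
python3 - <<'E'
from h import *
snap("top","top1");snap("side","side1")
p=cv2.imread("pics/side1.png")[120:240,200:340]; cv2.imwrite("pics/side1c.png",cv2.resize(p,None,fx=5,fy=5,interpolation=cv2.INTER_CUBIC))
E
```

```text
time_s: 2.2
tcp_pos: [0.46, 0.255, 0.0434]
tool_rot: [1.271, 1.567, 0.772]
ft_force: [0.3, -0.3, 0.3]
finger_gap: 0.0854
t 2.2 tcp [460.  255.   43.4] jawyaw 61.4 xaxis [ 0.003  0.003 -1.   ] gap 85.4 F [ 0.3 -0.3  0.3] q7 0.6
shift tool mm [33.4 -0.4 -1.6] turn deg [-0.1  0.1 -0.2]
```

View pics/side1c.png

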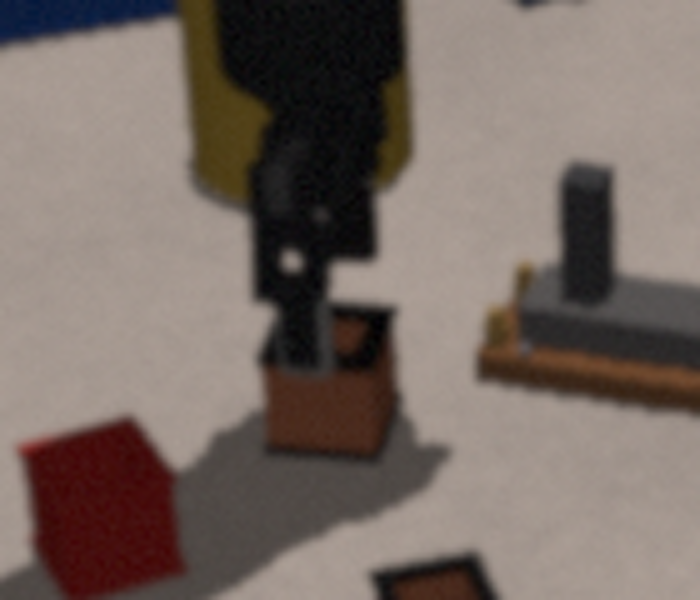

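Run:
```python
from h import *
u=np.array([np.cos(np.radians(61.4)),np.sin(np.radians(61.4)),0])
t=np.array([.460,.255,.0434])
# near finger inner tip, TCP +13mm back; coil near-face top centre for two centres
print(proj("side",[t-u*.0425+[0,0,.013],t-u*.0425+[0,0,.023]])*1-[200,120])
for c in([.4585,.2555,.048],[.457,.2562,.048],[.4603,.2549,.048]): print((proj("side",[np.array(c)-u*.025,c])-[200,120])*5)
d=np.load("pics/top1_d.npy"); C=cloud("top",d); z=C[:,:,2]
p=cv2.imread("pics/top1.png")[200:300,150:250]; cv2.imwrite("pics/top1c.png",cv2.resize(p,None,fx=6,fy=6,interpolation=cv2.INTER_CUBIC))
```

```text
[[60.35582466 73.2678977 ]
 [60.01146565 69.06706186]]
[[308.65056931 361.57974813]
 [321.59332784 330.46924713]]
[[304.69278718 361.46006403]
 [317.69565569 330.35438821]]
[[313.2397064  361.43965487]
 [326.11099163 330.33225658]]
```

View pics/top1c.png

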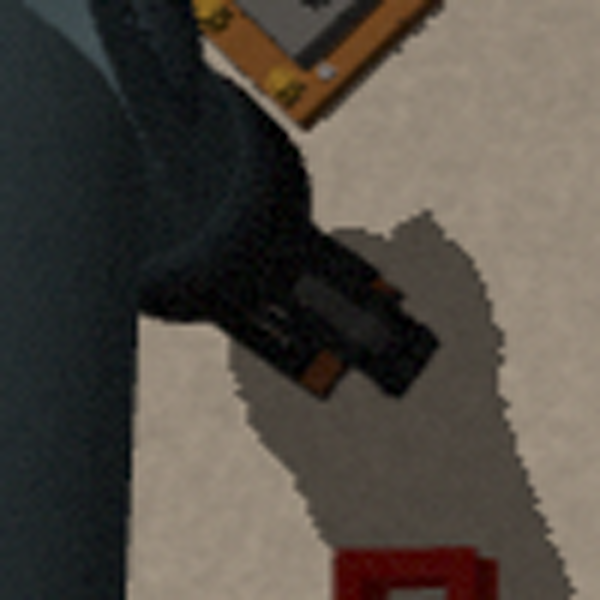

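The top and side crops agree with the predicted finger position at (303,366), and the jaws straddle the coil. Descend and grip.

```bash
python3 -m inch '[[12,0,-0.5,0,0,0,-1],[12,0,0,0,0,0,-1],[9.5,0,0,0,0,0,-1],[0,0,0,0,0,0,-1],[0,0,0,0,0,0,1],[0,0,0,0,0,0,1],[0,0,0,0,0,0,1],[0,0,0,0,0,0,1],[0,0,0,0,0,0,1],[0,0,0,0,0,0,1]]' 60; python3 plan.py 458.5 255.5 10 61.5
```

```text
time_s: 3.3
tcp_pos: [0.4593, 0.2559, 0.0093]
tool_rot: [1.333, 1.568, 0.836]
ft_force: [1.9, 0.8, 1.8]
finger_gap: 0.0493
t 3.3 tcp [459.3 255.9   9.3] jawyaw 61.5 xaxis [ 0.002  0.002 -1.   ] gap 49.3 F [1.9 0.8 1.8] q7 0.62
shift tool mm [-0.7 -0.7 -0.5] turn deg [-0.   0.  -0.2]
```

```bash
python3 -m inch '[[-20,0,0,0,0,0,1],[-40,0,0,0,0,0,1],[-40,0,0,0,0,0,1],[-30,0,0,0,0,0,1],[0,0,0,0,0,0,1],[0,0,0,0,0,0,1]]'; python3 plan.py 637.5 221.5 139 52.2
```

```text
time_s: 3.9
tcp_pos: [0.4578, 0.2551, 0.1384]
tool_rot: [1.981, 1.569, 1.484]
ft_force: [0.2, -0.3, -3.8]
finger_gap: 0.0492
t 3.9 tcp [457.8 255.1 138.4] jawyaw 61.5 xaxis [ 0.     0.001 -1.   ] gap 49.2 F [ 0.2 -0.3 -3.8] q7 0.56
shift tool mm [ -0.6  56.3 173.9] turn deg [ 9.3 -0.  -0.1]
```

```bash
python3 -m inch '[[0,8,25,0,0,0,1],[0,10,30,0,0,0,1],[0,10,30,0,0,0,1],[0,10,30,0,0,0,1],[0,10,30,0,0,0,1],[0,8.3,28.9,0,0,0,1],[0,0,0,4.6,0,0,1],[0,0,0,4.6,0,0,1],[0,0,0,0,0,0,1],[0,0,0,0,0,0,1]]'; python3 plan.py 637.5 221.5 139 52.2
```

```text
time_s: 4.9
tcp_pos: [0.6362, 0.2214, 0.1359]
tool_rot: [-2.344, 1.567, -3.0]
ft_force: [-0.4, 0.1, -2.7]
finger_gap: 0.0494
t 4.9 tcp [636.2 221.4 135.9] jawyaw 52.4 xaxis [-0.004 -0.001 -1.   ] gap 49.4 F [-0.4  0.1 -2.7] q7 0.66
shift tool mm [-3.1  0.9  1. ] turn deg [ 0.2 -0.2  0.2]
```

```bash
python3 -m inch '[[0,0.9,1,0,0,0,1],[15,0,0,0,0,0,1],[10,0,0,0,0,0,1],[0,0,0,0,0,0,1],[0,0,0,0,0,0,1]]'; python3 plan.py 637.5 221.5 139 52.2;  python3 - <<'E'
from h import *
snap("side","side2")
p=cv2.imread("pics/side2.png")[80:220,270:420]; cv2.imwrite("pics/side2c.png",cv2.resize(p,None,fx=4,fy=4,interpolation=cv2.INTER_CUBIC))
E
```

```text
time_s: 5.4
tcp_pos: [0.6387, 0.2217, 0.1127]
tool_rot: [-3.111, 1.569, 2.515]
ft_force: [-0.0, -0.2, -2.9]
finger_gap: 0.0491
t 5.4 tcp [638.7 221.7 112.7] jawyaw 52.3 xaxis [-0.001  0.001 -1.   ] gap 49.1 F [-0.  -0.2 -2.9] q7 0.66
shift tool mm [-26.3  -0.9  -0.8] turn deg [ 0.1 -0.1  0. ]
```

View pics/side2c.png

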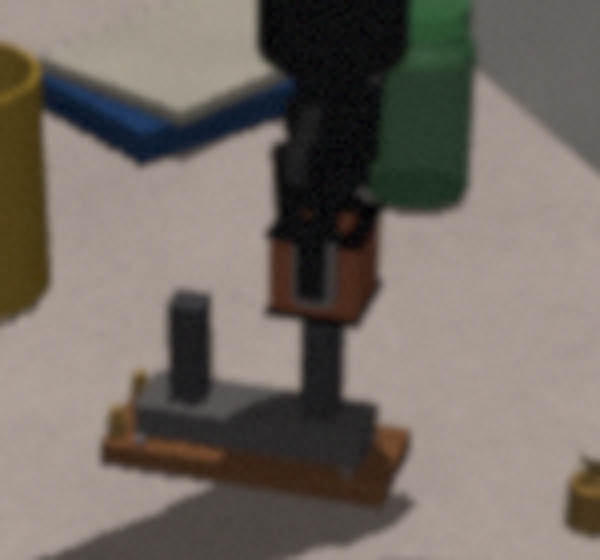

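The coil sits centred over the right-hand leg at (322,350) in the crop. Lower it with a force check.

```bash
python3 -m inch '[[10,-0.5,-0.4,0,0,0,1],[10,-0.4,-0.4,0,0,0,1],[6,0,0,0,0,0,1],[0,0,0,0,0,0,1]]'; python3 -m inch '[[15,0,0,0,0,0,1],[14,0,0,0,0,0,1],[0,0,0,0,0,0,1]]'; python3 plan.py 637.5 221.5 45 52.2
```

```text
time_s: 5.85
tcp_pos: [0.6368, 0.2214, 0.0858]
tool_rot: [-2.548, 1.568, 3.077]
ft_force: [0.1, 0.7, -2.4]
finger_gap: 0.0493
time_s: 6.15
tcp_pos: [0.6356, 0.221, 0.0552]
tool_rot: [-2.327, 1.565, -2.985]
ft_force: [-0.2, 0.0, -3.2]
finger_gap: 0.0497
t 6.15 tcp [635.6 221.   55.2] jawyaw 52.3 xaxis [-0.005 -0.001 -1.   ] gap 49.7 F [-0.2  0.  -3.2] q7 0.68
shift tool mm [10.2  1.6  1.3] turn deg [ 0.1 -0.2  0.2]
```

```bash
python3 -m inch '[[5,1,0.8,0,0,0.2,1],[3.5,0,0,0,0,0,1],[0,0,0,0,0,0,1],[0,0,0,0,0,0,1]]';  python3 plan.py 637.5 221.5 45 52.2
```

```text
time_s: 6.55
tcp_pos: [0.6399, 0.2222, 0.0506]
tool_rot: [1.577, 1.565, 0.918]
ft_force: [-0.1, -0.2, -3.2]
finger_gap: 0.0494
t 6.55 tcp [639.9 222.2  50.6] jawyaw 52.3 xaxis [ 0.003  0.005 -1.   ] gap 49.4 F [-0.1 -0.2 -3.2] q7 0.68
shift tool mm [ 5.6 -2.  -1.5] turn deg [ 0.1 -0.  -0.3]
```

```bash
python3 -m inch '[[2,-0.5,-0.5,0,0,0,1],[2,0,0,0,0,0,1],[1,0,0,0,0,0,1],[0,0,0,0,0,0,1]]';  python3 plan.py 637.5 221.5 45 52.2;python3 -m inch '[[1,0,0,0,0,0,1],[0,0,0,0,0,0,1]]';  python3 plan.py 637.5 221.5 45 52.2
```

```text
time_s: 6.95
tcp_pos: [0.6387, 0.2221, 0.0451]
tool_rot: [1.694, 1.566, 1.036]
ft_force: [0.5, -0.3, -2.9]
finger_gap: 0.0492
t 6.95 tcp [638.7 222.1  45.1] jawyaw 52.3 xaxis [ 0.002  0.004 -1.   ] gap 49.2 F [ 0.5 -0.3 -2.9] q7 0.69
shift tool mm [ 0.1 -1.1 -0.6] turn deg [ 0.1 -0.  -0.3]
time_s: 7.15
tcp_pos: [0.6391, 0.2221, 0.0445]
tool_rot: [1.591, 1.565, 0.933]
ft_force: [-0.3, -0.5, -2.2]
finger_gap: 0.0494
t 7.15 tcp [639.1 222.1  44.5] jawyaw 52.3 xaxis [ 0.003  0.004 -1.   ] gap 49.4 F [-0.3 -0.5 -2.2] q7 0.69
shift tool mm [-0.6 -1.5 -0.9] turn deg [ 0.1 -0.  -0.3]
```

Nearly seated, so open and retreat, then inspect.

```bash
python3 -m inch '[[0,-1,-0.8,0,0,0,1],[0,0,0,0,0,0,-1],[0,0,0,0,0,0,-1],[0,0,0,0,0,0,-1],[0,0,0,0,0,0,-1],[-20,0,0,0,0,0,-1],[-40,0,0,0,0,0,-1],[-40,0,0,0,0,0,-1],[0,0,0,0,0,0,-1],[0,0,0,0,0,0,-1]]';  python3 plan.py 454 93 150 87.5
```

```text
time_s: 8.15
tcp_pos: [0.6386, 0.2217, 0.1463]
tool_rot: [1.412, 1.562, 0.754]
ft_force: [0.2, 0.4, -0.1]
finger_gap: 0.0853
t 8.15 tcp [638.6 221.7 146.3] jawyaw 52.3 xaxis [ 0.006  0.006 -1.   ] gap 85.3 F [ 0.2  0.4 -0.1] q7 0.66
shift tool mm [  -5.6 -214.7  -67.3] turn deg [-35.2   0.2  -0.5]
```

```bash
python3 - <<'E'
from h import *
snap("side","side3")
p=cv2.imread("pics/side3.png")[80:220,270:420]; cv2.imwrite("pics/side3c.png",cv2.resize(p,None,fx=4,fy=4,interpolation=cv2.INTER_CUBIC))
E
python3 plan.py 454.3 -92.3 150 30
```

```text
t 8.2 tcp [637.1 221.4 144.3] jawyaw 52.3 xaxis [ 0.003  0.004 -1.   ] gap 85.8 F [-0.4  0.7 -0.3] q7 0.66
shift tool mm [  -7.6 -360.    47.2] turn deg [22.3 -0.1 -0.3]
```

View pics/side3c.png

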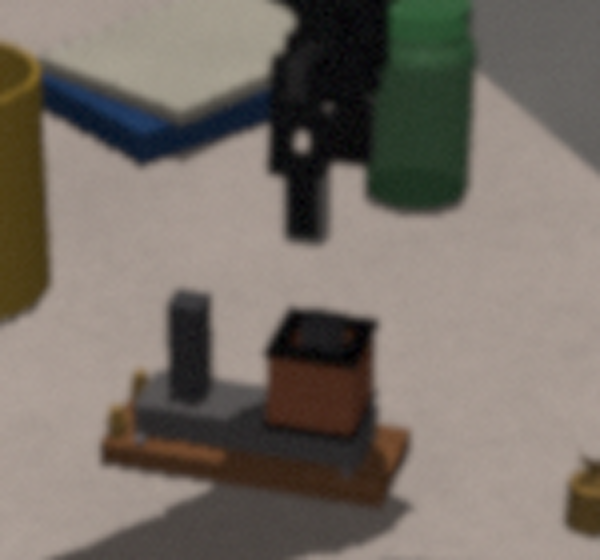

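The tall coil is seated on the plain leg, at (320,370) in the crop. Now for the wide coil.

```bash
python3 -m inch '[[0,-30,4,0,0,0,-1],[0,-40,5,0,0,0,-1],[0,-40,5,0,0,0,-1],[0,-40,5,0,0,0,-1],[0,-40,5,0,0,0,-1],[0,-40,5,0,0,0,-1],[0,-40,5,0,0,0,-1],[0,-40,5,0,0,0,-1],[0,-40,5,0,0,0,-1],[0,-10,3,0,0,0,-1]]';python3 -m inch '[[0,0,0,7.4,0,0,-1],[0,0,0,7.4,0,0,-1],[0,0,0,7.4,0,0,-1],[0,0,0,0,0,0,-1],[0,0,0,0,0,0,-1]]'; python3 plan.py 454.3 -92.3 150 30
```

```text
time_s: 9.2
tcp_pos: [0.4493, -0.0963, 0.1403]
tool_rot: [2.994, 1.566, 2.329]
ft_force: [-0.5, 0.2, 0.3]
finger_gap: 0.0857
time_s: 9.7
tcp_pos: [0.4538, -0.0916, 0.1416]
tool_rot: [2.384, 1.567, 1.342]
ft_force: [0.2, -0.4, -0.1]
finger_gap: 0.085
t 9.7 tcp [453.8 -91.6 141.6] jawyaw 30.3 xaxis [ 0.001  0.004 -1.   ] gap 85.0 F [ 0.2 -0.4 -0.1] q7 0.74
shift tool mm [-8.5  0.1  0.8] turn deg [ 0.3 -0.2 -0.2]
```

```bash
python3 -m inch '[[30,0,0,0.3,0,-0.2,-1],[35,0,0,0,0,0,-1],[35,0,0,0,0,0,-1],[20,0,0,0,0,0,-1],[0,0,0,0,0,0,-1],[0,0,0,0,0,0,-1],[0,0,0,0,0,0,-1]]'; python3 plan.py 454.3 -92.3 0 30
```

```text
time_s: 10.4
tcp_pos: [0.4558, -0.092, 0.0235]
tool_rot: [1.862, 1.567, 0.812]
ft_force: [-0.0, -0.6, -0.1]
finger_gap: 0.0856
t 10.4 tcp [455.8 -92.   23.5] jawyaw 29.8 xaxis [ 0.002  0.002 -1.   ] gap 85.6 F [-0.  -0.6 -0.1] q7 0.89
shift tool mm [23.5 -1.5 -0.5] turn deg [-0.2 -0.1 -0.2]
```

```bash
python3 -m inch '[[12,-0.7,-0.3,0,0,0,-1],[11,0,0,0,0,0,-1],[0,0,0,0,0,0,-1],[0,0,0,0,0,0,1],[0,0,0,0,0,0,1],[0,0,0,0,0,0,1],[0,0,0,0,0,0,1],[0,0,0,0,0,0,1]]' 60; python3 plan.py 454.3 -92.3 0 30
python3 - <<'E'
from h import *
snap("side","side4")
p=cv2.imread("pics/side4.png")[220:360,250:400]; cv2.imwrite("pics/side4c.png",cv2.resize(p,None,fx=4,fy=4,interpolation=cv2.INTER_CUBIC))
E
```

```text
time_s: 11.2
tcp_pos: [0.4543, -0.0921, -0.0002]
tool_rot: [2.208, 1.568, 1.157]
ft_force: [0.2, 0.1, 3.6]
finger_gap: 0.0587
t 11.2 tcp [ 4.543e+02 -9.210e+01 -2.000e-01] jawyaw 29.8 xaxis [ 0.001  0.002 -1.   ] gap 58.7 F [0.2 0.1 3.6] q7 0.92
shift tool mm [-0.2 -0.1  0.2] turn deg [-0.2 -0.1 -0.1]
```

View pics/side4c.png

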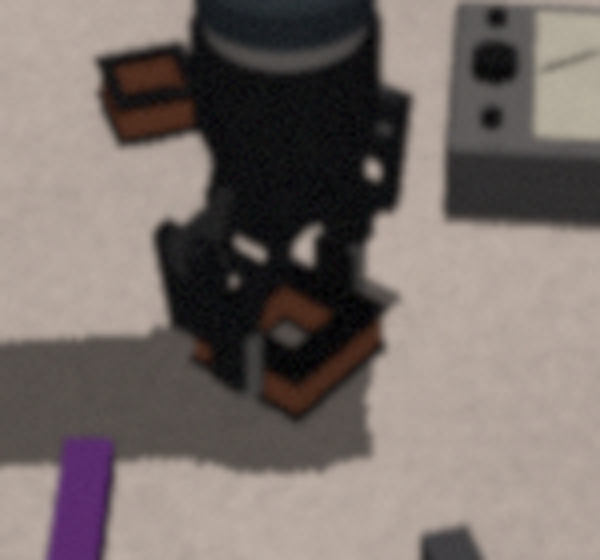

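The jaws hold the wide coil centrally at (290,350) in the crop. Lift.

```bash
python3 -m inch '[[-20,0,0,0,0,0,1],[-40,0,0,0,0,0,1],[-40,0,0,0,0,0,1],[-35,0,0,0,0,0,1],[0,0,0,-7.5,0,0,1],[0,0,0,-7.5,0,0,1],[0,0,0,-7.4,0,0,1],[0,0,0,0,0,0,1],[0,0,0,0,0,0,1]]'; python3 plan.py 579 266.5 128 52.2
```

```text
time_s: 12.15
tcp_pos: [0.4529, -0.0921, 0.1338]
tool_rot: [2.763, 1.568, 2.101]
ft_force: [0.4, 0.0, -1.6]
finger_gap: 0.0588
t 12.15 tcp [452.9 -92.1 133.8] jawyaw 52.0 xaxis [-0.002  0.003 -1.   ] gap 58.8 F [ 0.4  0.  -1.6] q7 1.12
shift tool mm [   6.6  360.3 -121.1] turn deg [-0.2 -0.2 -0.1]
```

```bash
python3 -m inch '[[0,30,-10,0,0,0,1],[0,40,-13,0,0,0,1],[0,40,-13,0,0,0,1],[0,40,-14,0,0,0,1],[0,40,-14,0,0,0,1],[0,40,-14,0,0,0,1],[0,40,-13,0,0,0,1],[0,40,-13,0,0,0,1],[0,30,-10,0,0,0,1],[0,20,-7,0,0,0,1]]';python3 -m inch '[[0,0,0,0,0,0,1],[0,0,0,0,0,0,1],[0,0,0,0,0,0,1]]'; python3 plan.py 579 266.5 107 52.2
```

```text
time_s: 13.15
tcp_pos: [0.5784, 0.2705, 0.1344]
tool_rot: [2.483, 1.567, 1.825]
ft_force: [-0.4, -0.2, -2.0]
finger_gap: 0.0587
time_s: 13.45
tcp_pos: [0.5785, 0.2642, 0.1346]
tool_rot: [-2.77, 1.569, 2.851]
ft_force: [-0.4, 0.6, -2.0]
finger_gap: 0.0589
t 13.45 tcp [578.5 264.2 134.6] jawyaw 52.0 xaxis [-0.001  0.    -1.   ] gap 58.9 F [-0.4  0.6 -2. ] q7 0.54
shift tool mm [27.6  2.2 -1. ] turn deg [-0.2 -0.1  0. ]
```

```bash
python3 -m inch '[[14,2,-1,0,0,0,1],[15,0,0,0,0,0,1],[0,0,0,0,0,0,1],[0,0,0,0,0,0,1],[0,0,0,0,0,0,1]]'; python3 plan.py 579 266.5 107 52.2
python3 - <<'E'
from h import *
snap("side","side5")
p=cv2.imread("pics/side5.png")[80:220,250:400]; cv2.imwrite("pics/side5c.png",cv2.resize(p,None,fx=4,fy=4,interpolation=cv2.INTER_CUBIC))
E
```

```text
time_s: 13.95
tcp_pos: [0.5795, 0.2685, 0.1064]
tool_rot: [2.149, 1.568, 1.489]
ft_force: [-0.1, 0.5, -1.4]
finger_gap: 0.0593
t 13.95 tcp [579.5 268.5 106.4] jawyaw 52.2 xaxis [ 0.     0.003 -1.   ] gap 59.3 F [-0.1  0.5 -1.4] q7 0.55
shift tool mm [-0.6 -1.9  0.9] turn deg [-0.  -0.1 -0.1]
```

View pics/side5c.png

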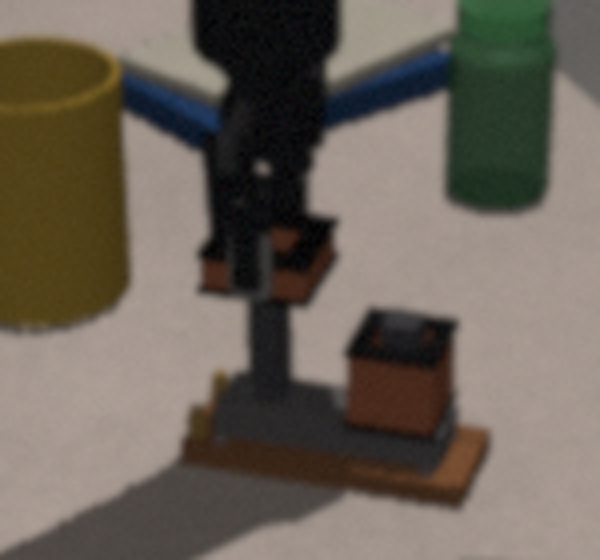

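The wide coil is over the posts leg, at (270,340) in the crop. Descend, watching the force.

```bash
python3 -m inch '[[8,-1,0.5,0,0,0,1],[10,0,0,0,0,0,1],[10,0,0,0,0,0,1],[0,0,0,0,0,0,1],[0,0,0,0,0,0,1]]'; python3 plan.py 579 266.5 36 52.2;python3 -m inch '[[10,0,0,0,0,0,1],[12,0,0,0,0,0,1],[10,0,0,0,0,0,1],[0,0,0,0,0,0,1],[0,0,0,0,0,0,1]]'; python3 plan.py 579 266.5 36 52.2
```

```text
time_s: 14.5
tcp_pos: [0.5784, 0.2674, 0.0774]
tool_rot: [2.985, 1.569, 2.325]
ft_force: [0.6, 1.1, -1.5]
finger_gap: 0.059
t 14.5 tcp [578.4 267.4  77.4] jawyaw 52.2 xaxis [-0.002  0.002 -1.   ] gap 59.0 F [ 0.6  1.1 -1.5] q7 0.56
shift tool mm [41.4 -0.3  1.1] turn deg [ 0.  -0.1 -0. ]
time_s: 15.0
tcp_pos: [0.5785, 0.2674, 0.0455]
tool_rot: [2.876, 1.569, 2.216]
ft_force: [0.2, 0.6, -2.7]
finger_gap: 0.0582
t 15.0 tcp [578.5 267.4  45.5] jawyaw 52.2 xaxis [-0.001  0.002 -1.   ] gap 58.2 F [ 0.2  0.6 -2.7] q7 0.57
shift tool mm [ 9.5 -0.4  0.9] turn deg [-0.  -0.1 -0. ]
```

```bash
python3 -m inch '[[4,0,0,0,0,0,1],[3,0,0,0,0,0,1],[2,0,0,0,0,0,1],[0,0,0,0,0,0,1],[0,0,0,0,0,0,1]]'; python3 -m inch '[[1,0,0,0,0,0,1],[0,0,0,0,0,0,1]]' ;python3 plan.py 579 266.5 36 52.2
```

```text
time_s: 15.5
tcp_pos: [0.579, 0.2677, 0.0373]
tool_rot: [2.271, 1.568, 1.611]
ft_force: [0.6, 0.4, -1.8]
finger_gap: 0.0587
time_s: 15.7
tcp_pos: [0.579, 0.2678, 0.0364]
tool_rot: [2.246, 1.568, 1.587]
ft_force: [-0.2, -0.3, -1.7]
finger_gap: 0.0588
t 15.7 tcp [579.  267.8  36.4] jawyaw 52.2 xaxis [-0.     0.003 -1.   ] gap 58.8 F [-0.2 -0.3 -1.7] q7 0.58
shift tool mm [ 0.4 -1.   0.7] turn deg [-0.  -0.1 -0.1]
```

```bash
python3 -m inch '[[0.5,0,0,0,0,0,1],[0,0,0,0,0,0,-1],[0,0,0,0,0,0,-1],[0,0,0,0,0,0,-1],[0,0,0,0,0,0,-1],[-20,0,0,0,0,0,-1],[-40,0,0,0,0,0,-1],[-40,0,0,0,0,0,-1],[0,0,0,0,0,0,-1],[0,0,0,0,0,0,-1]]';  python3 plan.py 453.8 93 150 87.5
python3 - <<'E'
from h import *
snap("side","side6")
p=cv2.imread("pics/side6.png")[80:220,250:400]; cv2.imwrite("pics/side6c.png",cv2.resize(p,None,fx=4,fy=4,interpolation=cv2.INTER_CUBIC))
E
```

```text
time_s: 16.7
tcp_pos: [0.5802, 0.268, 0.1377]
tool_rot: [1.639, 1.565, 0.979]
ft_force: [-1.1, -0.4, -0.6]
finger_gap: 0.0853
t 16.7 tcp [580.2 268.  137.7] jawyaw 52.2 xaxis [ 0.003  0.005 -1.   ] gap 85.3 F [-1.1 -0.4 -0.6] q7 0.54
shift tool mm [ -13.5 -215.6    7.4] turn deg [-35.3   0.1  -0.3]
```

View pics/side6c.png

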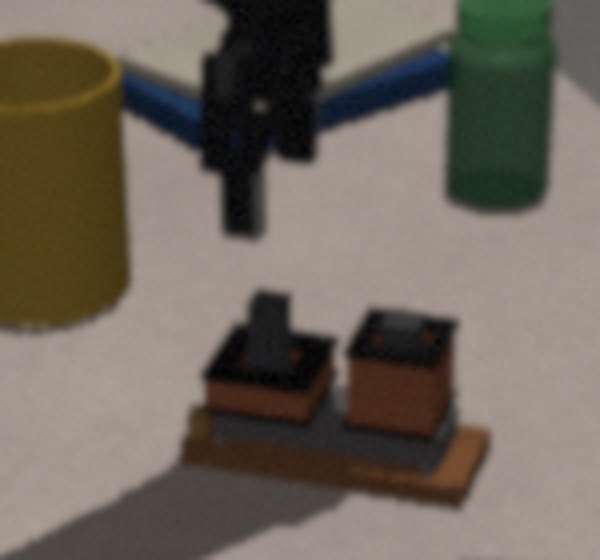

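The wide coil is seated flat at (268,375). Next the narrow coil.

```bash
python3 -m inch '[[0,-35,1,0,0,0,-1],[0,-40,1,0,0,0,-1],[0,-40,1,0,0,0,-1],[0,-40,2,0,0,0,-1],[0,-35,1,0,0,0,-1],[0,-26,1,0,0,0,-1],[0,0,0,-8.5,0,0,-1],[0,0,0,-8.5,0,0,-1],[0,0,0,-8.5,0,0,-1],[0,0,0,-8.5,0,0,-1]]';python3 -m inch '[[25,0,0,-1.3,0,-0.3,-1],[35,0,0,0,0,0,-1],[30,0,0,0,0,0,-1],[0,0,0,0,0,0,-1],[0,0,0,0,0,0,-1],[0,0,0,0,0,0,-1]]'; python3 plan.py 453.8 93 0 87.5
```

```text
time_s: 17.75
tcp_pos: [0.4503, 0.092, 0.1336]
tool_rot: [2.931, 1.567, 2.871]
ft_force: [0.8, -0.2, -0.5]
finger_gap: 0.0855
time_s: 18.35
tcp_pos: [0.453, 0.0925, 0.0463]
tool_rot: [-1.068, 1.568, -1.112]
ft_force: [-0.3, 0.6, 0.3]
finger_gap: 0.0853
t 18.35 tcp [453.   92.5  46.3] jawyaw 87.5 xaxis [ 0.001 -0.002 -1.   ] gap 85.3 F [-0.3  0.6  0.3] q7 1.36
shift tool mm [46.3  0.6  0.8] turn deg [-0.   0.1  0.1]
```

```bash
python3 -m inch '[[20,0.6,0.8,0,0,0,-1],[16,0,0,0,0,0,-1],[10,0,0,0,0,0,-1],[0,0,0,0,0,0,-1],[0,0,0,0,0,0,1],[0,0,0,0,0,0,1],[0,0,0,0,0,0,1],[0,0,0,0,0,0,1],[0,0,0,0,0,0,1],[0,0,0,0,0,0,1]]' 60; python3 plan.py 453.8 93 0 87.5
python3 - <<'E'
from h import *
snap("side","side7")
p=cv2.imread("pics/side7.png")[180:300,220:370]; cv2.imwrite("pics/side7c.png",cv2.resize(p,None,fx=4,fy=4,interpolation=cv2.INTER_CUBIC))
E
```

```text
time_s: 19.35
tcp_pos: [0.4541, 0.0932, 0.0005]
tool_rot: [-0.8, 1.568, -0.844]
ft_force: [-1.4, -0.0, 6.2]
finger_gap: 0.0428
t 19.35 tcp [454.1  93.2   0.5] jawyaw 87.5 xaxis [ 0.002 -0.002 -1.   ] gap 42.8 F [-1.4 -0.   6.2] q7 1.4
shift tool mm [ 0.5 -0.2 -0.3] turn deg [-0.   0.1  0.1]
```

View pics/side7c.png

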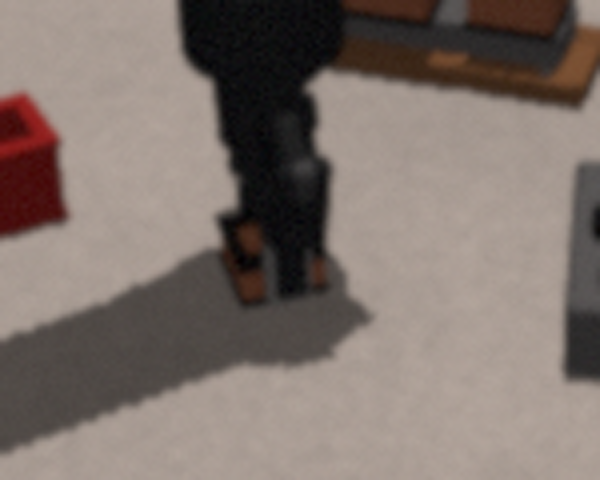

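The narrow coil is gripped, with the finger at 285 of a face spanning 240-325. Lift and carry.

```bash
python3 -m inch '[[-20,0,0,0,0,0,1],[-40,0,0,0,0,0,1],[-40,0,0,0,0,0,1],[-40,0,0,0,0,0,1],[0,0,0,8.5,0,0,1],[0,0,0,8.5,0,0,1],[0,0,0,8.5,0,0,1],[0,0,0,8.5,0,0,1],[0,0,0,1.3,0,0,1],[0,0,0,0,0,0,1]]';python3 -m inch '[[0,0,0,0,0,0,1],[0,0,0,0,0,0,1]]';  python3 plan.py 579 266.5 110 52.2
```

```text
time_s: 20.4
tcp_pos: [0.4526, 0.0931, 0.1391]
tool_rot: [-1.241, 1.568, -1.899]
ft_force: [0.4, 0.7, -1.4]
finger_gap: 0.0428
time_s: 20.6
tcp_pos: [0.4529, 0.0932, 0.1393]
tool_rot: [-1.114, 1.568, -1.773]
ft_force: [0.0, 1.1, -0.1]
finger_gap: 0.0427
t 20.6 tcp [452.9  93.2 139.3] jawyaw 52.3 xaxis [-0.001 -0.003 -1.   ] gap 42.7 F [ 0.   1.1 -0.1] q7 0.69
shift tool mm [ 28.8 214.3  -6.4] turn deg [0.1 0.1 0.1]
```

```bash
python3 -m inch '[[0,30,-1,0,0,0,1],[0,40,-1,0,0,0,1],[0,40,-1,0,0,0,1],[0,40,-1,0,0,0,1],[0,40,-1,0,0,0,1],[0,24,-1.5,0,0,0,1],[0,0,0,0,0,0,1],[0,0,0,0,0,0,1],[0,0,0,0,0,0,1],[0,0,0,0,0,0,1]]';  python3 plan.py 579 266.5 108 52.2
```

```text
time_s: 21.6
tcp_pos: [0.5786, 0.2643, 0.1387]
tool_rot: [-1.219, 1.567, -1.881]
ft_force: [-0.3, 0.6, 0.2]
finger_gap: 0.0429
t 21.6 tcp [578.6 264.3 138.7] jawyaw 52.1 xaxis [-0.001 -0.004 -1.   ] gap 42.9 F [-0.3  0.6  0.2] q7 0.54
shift tool mm [30.7  2.1 -1.1] turn deg [-0.1  0.1  0.2]
```

```bash
python3 -m inch '[[14,1.8,-0.7,0,0,0,1],[17,0,0,0,0,0,1],[0,0,0,0,0,0,1],[0,0,0,0,0,0,1],[0,0,0,0,0,0,1]]';  python3 plan.py 579 266.5 60 52.2
python3 - <<'E'
from h import *
snap("side","side8")
p=cv2.imread("pics/side8.png")[80:220,250:400]; cv2.imwrite("pics/side8c.png",cv2.resize(p,None,fx=4,fy=4,interpolation=cv2.INTER_CUBIC))
E
```

```text
time_s: 22.1
tcp_pos: [0.5797, 0.268, 0.1078]
tool_rot: [-1.009, 1.568, -1.669]
ft_force: [0.0, -0.3, -1.6]
finger_gap: 0.0429
t 22.1 tcp [579.7 268.  107.8] jawyaw 52.2 xaxis [-0.    -0.003 -1.   ] gap 42.9 F [ 0.  -0.3 -1.6] q7 0.55
shift tool mm [47.8 -1.5  0.3] turn deg [-0.   0.1  0.1]
```

View pics/side8c.png

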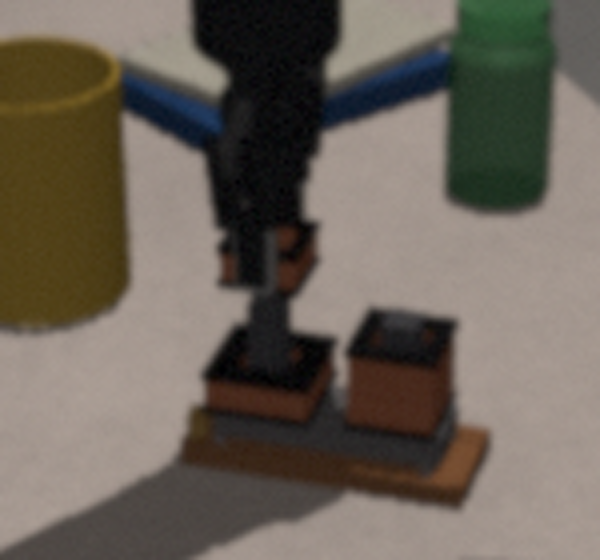

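The narrow coil is centred above the leg, at (268,270). Descend.

```bash
python3 -m inch '[[8,-1,0,0,0,0,1],[10,0,0,0,0,0,1],[10,0,0,0,0,0,1],[8,0,0,0,0,0,1],[0,0,0,0,0,0,1],[0,0,0,0,0,0,1],[0,0,0,0,0,0,1]]'; python3 plan.py 579 266.5 60 52.2;python3 -m inch '[[4,0,0,0,0,0,1],[3,0,0,0,0,0,1],[2,0,0,0,0,0,1],[0,0,0,0,0,0,1],[0,0,0,0,0,0,1]]'; python3 plan.py 579 266.5 60 52.2
```

```text
time_s: 22.85
tcp_pos: [0.5794, 0.2673, 0.0722]
tool_rot: [-0.746, 1.568, -1.406]
ft_force: [-0.0, -0.0, 0.1]
finger_gap: 0.0432
t 22.85 tcp [579.4 267.3  72.2] jawyaw 52.2 xaxis [ 0.    -0.002 -1.   ] gap 43.2 F [-0.  -0.   0.1] q7 0.57
shift tool mm [12.2 -0.8  0.1] turn deg [-0.   0.1  0.1]
time_s: 23.35
tcp_pos: [0.5789, 0.2671, 0.0628]
tool_rot: [-1.096, 1.568, -1.756]
ft_force: [0.6, 0.1, -0.4]
finger_gap: 0.0426
t 23.35 tcp [578.9 267.1  62.8] jawyaw 52.2 xaxis [-0.001 -0.003 -1.   ] gap 42.6 F [ 0.6  0.1 -0.4] q7 0.57
shift tool mm [ 2.8 -0.4  0.5] turn deg [-0.   0.1  0.1]
```

```bash
python3 -m inch '[[2,0,0,0,0,0,1],[0,0,0,0,0,0,1],[0,0,0,0,0,0,1]]'; python3 -m inch '[[0.7,0,0,0,0,0,1],[0,0,0,0,0,0,1]]' ; python3 -m inch '[[0.5,0,0,0,0,0,1],[0,0,0,0,0,0,-1],[0,0,0,0,0,0,-1],[0,0,0,0,0,0,-1],[0,0,0,0,0,0,-1],[-20,0,0,0,0,0,-1],[-30,0,0,0,0,0,-1],[-40,0,0,0,0,0,-1],[0,0,0,0,0,0,-1],[0,0,0,0,0,0,-1]]';  python3 plan.py 464.5 -273 150 -5
python3 - <<'E'
from h import *
snap("side","side9")
p=cv2.imread("pics/side9.png")[80:220,250:400]; cv2.imwrite("pics/side9c.png",cv2.resize(p,None,fx=4,fy=4,interpolation=cv2.INTER_CUBIC))
E
```

```text
time_s: 23.65
tcp_pos: [0.5789, 0.2671, 0.0608]
tool_rot: [-1.085, 1.568, -1.745]
ft_force: [1.1, -0.6, -1.2]
finger_gap: 0.043
time_s: 23.85
tcp_pos: [0.5789, 0.2671, 0.0601]
tool_rot: [-1.073, 1.568, -1.733]
ft_force: [-0.1, -0.4, -0.5]
finger_gap: 0.0428
time_s: 24.85
tcp_pos: [0.5801, 0.2679, 0.1514]
tool_rot: [0.381, 1.568, -0.279]
ft_force: [0.4, -0.3, 0.3]
finger_gap: 0.0854
t 24.85 tcp [580.1 267.9 151.4] jawyaw 52.2 xaxis [ 0.003 -0.001 -1.   ] gap 85.4 F [ 0.4 -0.3  0.3] q7 0.54
shift tool mm [   1.5 -498.1  240.3] turn deg [57.2  0.1 -0.1]
```

View pics/side9c.png

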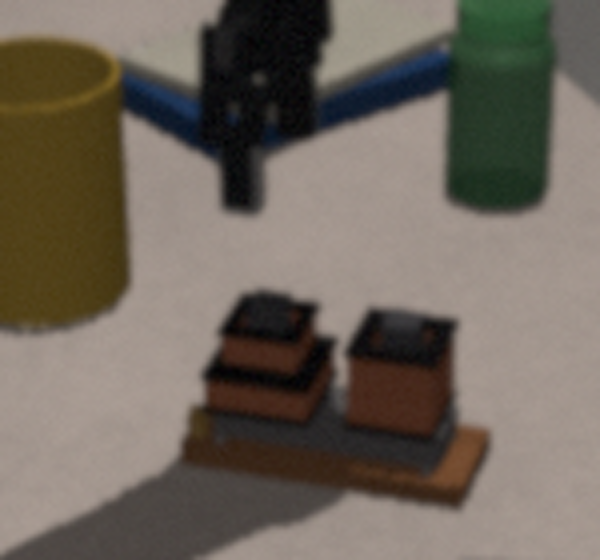

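All three coils are seated, with the narrow one at (268,335) on top of the wide one. Next the yoke.

```bash
python3 -m inch '[[0,-30,14,0,0,0,-1],[0,-40,19,0,0,0,-1],[0,-40,19,0,0,0,-1],[0,-40,19,0,0,0,-1],[0,-40,19,0,0,0,-1],[0,-40,20,0,0,0,-1],[0,-40,20,0,0,0,-1],[0,-40,20,0,0,0,-1],[0,-40,20,0,0,0,-1],[0,-40,20,0,0,0,-1]]';python3 -m inch '[[0,-40,20,0,0,0,-1],[0,-40,20,0,0,0,-1],[0,-28,11,0,0,0,-1],[0,0,0,8.2,0,0,-1],[0,0,0,8.2,0,0,-1],[0,0,0,8.2,0,0,-1],[0,0,0,8.2,0,0,-1],[0,0,0,8.2,0,0,-1],[0,0,0,8.2,0,0,-1],[0,0,0,8,0,0,-1]]';python3 -m inch '[[0,0,0,0,0,0,-1],[0,0,0,0,0,0,-1],[0,0,0,0,0,0,-1]]'; python3 plan.py 464.5 -273 1 -5
```

```text
time_s: 25.9
tcp_pos: [0.4879, -0.1584, 0.1493]
tool_rot: [-1.937, 1.567, -2.597]
ft_force: [0.7, -0.9, -0.2]
finger_gap: 0.0852
time_s: 26.9
tcp_pos: [0.4627, -0.273, 0.1494]
tool_rot: [-1.075, 1.566, -2.739]
ft_force: [1.0, 0.3, 0.7]
finger_gap: 0.0854
time_s: 27.2
tcp_pos: [0.4636, -0.2735, 0.1505]
tool_rot: [-0.539, 1.568, -2.195]
ft_force: [0.2, -0.5, 0.7]
finger_gap: 0.085
t 27.2 tcp [ 463.6 -273.5  150.5] jawyaw -4.9 xaxis [-0.002 -0.002 -1.   ] gap 85.0 F [ 0.2 -0.5  0.7] q7 0.62
shift tool mm [149.5   1.   -0.9] turn deg [0.1 0.1 0.1]
```

```bash
python3 -m inch '[[30,0,0,0,0,0,-1],[40,1,-0.8,0,0,0,-1],[40,0,0,0,0,0,-1],[15,0,0,0,0,0,-1],[0,0,0,0,0,0,-1],[0,0,0,0,0,0,-1],[0,0,0,0,0,0,-1]]'; python3 plan.py 464.5 -273 3.5 -5
```

```text
time_s: 27.9
tcp_pos: [0.4669, -0.2746, 0.0282]
tool_rot: [0.767, 1.565, -0.891]
ft_force: [-0.5, -0.3, 0.3]
finger_gap: 0.0853
t 27.9 tcp [ 466.9 -274.6   28.2] jawyaw -5.0 xaxis [ 0.003 -0.004 -1.   ] gap 85.3 F [-0.5 -0.3  0.3] q7 0.77
shift tool mm [24.7 -2.6 -1.5] turn deg [-0.   0.2 -0.2]
```

```bash
python3 -m inch '[[10,-2,-1.3,0,0.2,-0.2,-1],[9,0,0,0,0,0,-1],[5,0,0,0,0,0,-1],[0,0,0,0,0,0,-1],[0,0,0,0,0,0,-1]]'; python3 plan.py 464.5 -273 3.5 -5
python3 - <<'E'
from h import *
snap("side","side10")
p=cv2.imread("pics/side10.png")[300:440,300:450]; cv2.imwrite("pics/side10c.png",cv2.resize(p,None,fx=4,fy=4,interpolation=cv2.INTER_CUBIC))
E
```

```text
time_s: 28.4
tcp_pos: [0.463, -0.2719, 0.0019]
tool_rot: [-1.77, 1.566, 2.855]
ft_force: [0.3, -0.0, -0.1]
finger_gap: 0.0849
t 28.4 tcp [ 463.  -271.9    1.9] jawyaw -5.0 xaxis [-0.004  0.001 -1.   ] gap 84.9 F [ 0.3 -0.  -0.1] q7 0.8
shift tool mm [-1.6  1.6  0.9] turn deg [-0.  -0.   0.2]
```

View pics/side10c.png

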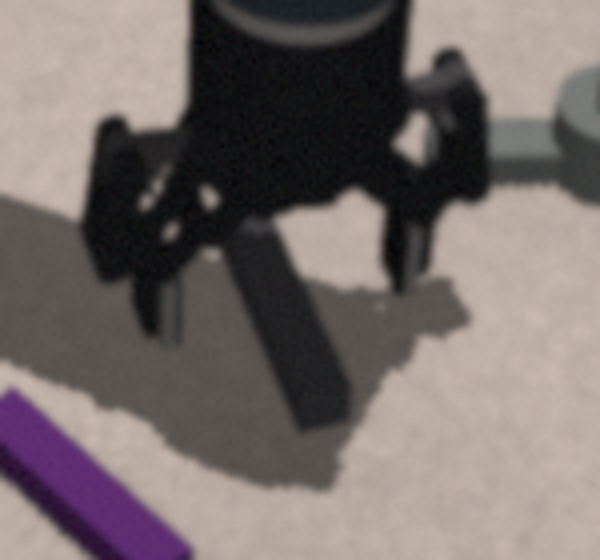

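```bash
python3 -m inch '[[-2,1,0.5,0,0,0,-1],[0,0,0,0,0,0,-1],[0,0,0,0,0,0,1],[0,0,0,0,0,0,1],[0,0,0,0,0,0,1],[0,0,0,0,0,0,1],[0,0,0,0,0,0,1],[0,0,0,0,0,0,1],[0,0,0,0,0,0,1],[0,0,0,0,0,0,1]]' 80; python3 plan.py 464.5 -273 3.5 -5
python3 - <<'E'
from h import *
snap("side","side11")
p=cv2.imread("pics/side11.png")[300:440,300:450]; cv2.imwrite("pics/side11c.png",cv2.resize(p,None,fx=4,fy=4,interpolation=cv2.INTER_CUBIC))
E
```

```text
time_s: 29.45
tcp_pos: [0.4643, -0.2727, 0.0045]
tool_rot: [-1.818, 1.567, 2.807]
ft_force: [-0.9, 0.7, 4.9]
finger_gap: 0.0179
t 29.45 tcp [ 464.3 -272.7    4.5] jawyaw -5.0 xaxis [-0.003  0.001 -1.   ] gap 17.9 F [-0.9  0.7  4.9] q7 0.8
shift tool mm [1.  0.3 0.3] turn deg [-0.  -0.   0.2]
```

View pics/side11c.png

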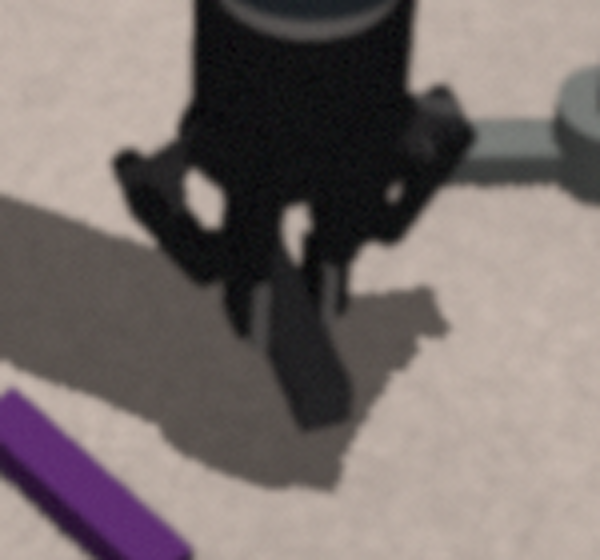

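The yoke is gripped, visible between the pads at (290,310). Lift it 160 mm.

```bash
python3 -m inch '[[-20,0,0,0,0,0,1],[-40,0,0,0,0,0,1],[-40,0,0,0,0,0,1],[-40,0,0,0,0,0,1],[-20,0,0,0,0,0,1],[0,0,0,-8.2,0,0,1],[0,0,0,-8.2,0,0,1],[0,0,0,-8.2,0,0,1],[0,0,0,-8.2,0,0,1],[0,0,0,-8.2,0,0,1]]';python3 -m inch '[[0,0,0,-8.2,0,0,1],[0,0,0,-8,0,0,1],[0,0,0,0,0,0,1],[0,0,0,0,0,0,1]]';  python3 plan.py 608 244 160 52.2
```

```text
time_s: 30.5
tcp_pos: [0.4636, -0.272, 0.1628]
tool_rot: [-2.535, 1.565, 2.812]
ft_force: [-0.5, 0.1, -3.3]
finger_gap: 0.0182
time_s: 30.9
tcp_pos: [0.464, -0.2723, 0.1632]
tool_rot: [-2.811, 1.565, 2.81]
ft_force: [0.4, -0.1, -2.4]
finger_gap: 0.0181
t 30.9 tcp [ 464.  -272.3  163.2] jawyaw 52.0 xaxis [-0.005  0.002 -1.   ] gap 18.1 F [ 0.4 -0.1 -2.4] q7 1.54
shift tool mm [   3.4  495.6 -204.2] turn deg [-0.2 -0.3  0.1]
```

```bash
python3 -m inch '[[0,30,-12,0,0,0,1],[0,40,-17,0,0,0,1],[0,40,-17,0,0,0,1],[0,40,-17,0,0,0,1],[0,40,-17,0,0,0,1],[0,40,-17,0,0,0,1],[0,40,-17,0,0,0,1],[0,40,-17,0,0,0,1],[0,40,-17,0,0,0,1],[0,40,-17,0,0,0,1]]';python3 -m inch '[[0,40,-17,0,0,0,1],[0,38,-12,0,0,0,1],[0,20,-8,0,0,0,1],[0,0,0,0,0,0,1],[0,0,0,0,0,0,1],[0,0,0,0,0,0,1],[0,0,0,0,0,0,1]]'; python3 plan.py 608 244 130 52.2
```

```text
time_s: 31.9
tcp_pos: [0.5733, 0.1382, 0.1637]
tool_rot: [-2.646, 1.567, 2.975]
ft_force: [0.8, -0.0, -2.6]
finger_gap: 0.0182
time_s: 32.6
tcp_pos: [0.6043, 0.2342, 0.164]
tool_rot: [-2.452, 1.567, -3.116]
ft_force: [-0.2, 0.5, -1.6]
finger_gap: 0.0179
t 32.6 tcp [604.3 234.2 164. ] jawyaw 52.0 xaxis [-0.004 -0.    -1.   ] gap 17.9 F [-0.2  0.5 -1.6] q7 0.62
shift tool mm [34.  10.1 -3. ] turn deg [-0.2 -0.2  0.1]
```

```bash
python3 -m inch '[[10,9.5,-2.5,-0.2,-0.2,0,1],[24,0,0,0,0,0,1],[0,0,0,0,0,0,1],[0,0,0,0,0,0,1],[0,0,0,0,0,0,1]]';  python3 plan.py 608 244 97.5 52.2
python3 - <<'E'
from h import *
snap("side","side12")
p=cv2.imread("pics/side12.png")[80:220,250:400]; cv2.imwrite("pics/side12c.png",cv2.resize(p,None,fx=4,fy=4,interpolation=cv2.INTER_CUBIC))
E
```

```text
time_s: 33.1
tcp_pos: [0.6089, 0.2456, 0.131]
tool_rot: [-0.117, 1.57, -0.774]
ft_force: [0.6, -0.8, -2.8]
finger_gap: 0.018
t 33.1 tcp [608.9 245.6 131. ] jawyaw 52.4 xaxis [ 0.001 -0.001 -1.   ] gap 18.0 F [ 0.6 -0.8 -2.8] q7 0.62
shift tool mm [33.5 -1.8  0.3] turn deg [0.2 0.1 0. ]
```

View pics/side12c.png

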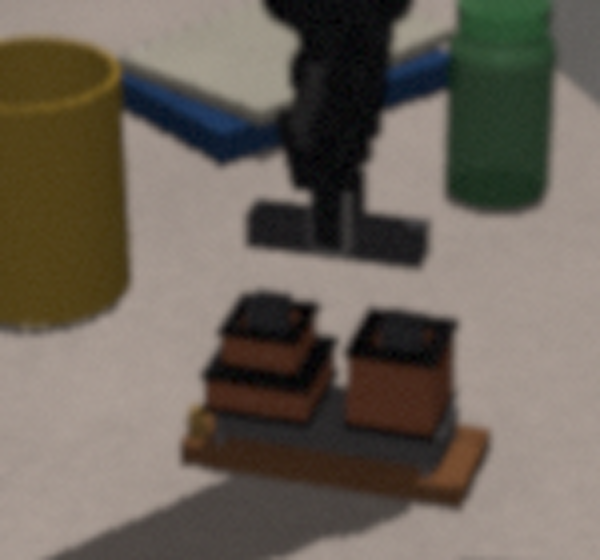

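The yoke is aligned with both leg tops at (268,310) and (403,330). Lower it in stages.

```bash
python3 -m inch '[[10,-1.2,0.2,0,0,0,1],[12,0,0,0,0,0,1],[5,0,0,0,0,0,1],[0,0,0,0,0,0,1],[0,0,0,0,0,0,1],[0,0,0,0,0,0,1]]';  python3 plan.py 608 244 97.5 52.2; python3 -m inch '[[2,0,0,0,0,0,1],[1.5,0,0,0,0,0,1],[0,0,0,0,0,0,1],[0,0,0,0,0,0,1]]';  python3 plan.py 608 244 97.5 52.2
```

```text
time_s: 33.75
tcp_pos: [0.6079, 0.2447, 0.1036]
tool_rot: [-0.966, 1.57, -1.622]
ft_force: [-0.6, 1.1, -2.8]
finger_gap: 0.0178
t 33.75 tcp [607.9 244.7 103.6] jawyaw 52.4 xaxis [-0.    -0.001 -1.   ] gap 17.8 F [-0.6  1.1 -2.8] q7 0.63
shift tool mm [ 6.1 -0.5  0.5] turn deg [0.2 0.  0. ]
time_s: 34.15
tcp_pos: [0.6074, 0.2446, 0.0997]
tool_rot: [-1.608, 1.569, -2.265]
ft_force: [-0.1, 0.1, -3.1]
finger_gap: 0.0178
t 34.15 tcp [607.4 244.6  99.7] jawyaw 52.4 xaxis [-0.001 -0.001 -1.   ] gap 17.8 F [-0.1  0.1 -3.1] q7 0.63
shift tool mm [ 2.2 -0.1  0.8] turn deg [ 0.2 -0.   0.1]
```

```bash
python3 -m inch '[[1.2,0,0.5,0,0,0,1],[0,0,0,0,0,0,1],[0,0,0,0,0,0,1]]'; python3 -m inch '[[0.7,0,0,0,0,0,1],[0,0,0,0,0,0,1],[0,0,0,0,0,0,1]]'; python3 -m inch '[[0.5,0,0,0,0,0,1],[0,0,0,0,0,0,1],[0,0,0,0,0,0,1]]'
```

```text
time_s: 34.45
tcp_pos: [0.6079, 0.2442, 0.0985]
tool_rot: [-1.564, 1.569, -2.22]
ft_force: [0.0, -0.5, -2.4]
finger_gap: 0.018
time_s: 34.75
tcp_pos: [0.6078, 0.2443, 0.0978]
tool_rot: [-1.607, 1.569, -2.263]
ft_force: [-0.1, -0.5, -3.0]
finger_gap: 0.0179
time_s: 35.05
tcp_pos: [0.6079, 0.2443, 0.0976]
tool_rot: [-1.548, 1.57, -2.205]
ft_force: [-0.1, -0.4, -1.2]
finger_gap: 0.0182
```

```bash
python3 -m inch '[[0.5,0,0,0,0,0,1],[0,0,0,0,0,0,1],[0,0,0,0,0,0,1]]'; python3 -m inch '[[0,0,0,0,0,0,0],[0,0,0,0,0,0,0],[0,0,0,0,0,0,0],[0,0,0,0,0,0,-1],[0,0,0,0,0,0,-1],[0,0,0,0,0,0,-1],[-20,0,0,0,0,0,-1],[-40,0,0,0,0,0,-1],[-40,0,0,0,0,0,-1],[0,0,0,0,0,0,-1]]'; python3 -m inch '[[-40,-20,-20,0,0,0,-1],[0,-40,-20,0,0,0,-1],[0,-40,-20,0,0,0,-1],[0,-40,-20,0,0,0,-1],[0,-40,-20,0,0,0,-1],[0,-40,0,0,0,0,-1],[0,0,0,0,0,0,-1],[0,0,0,0,0,0,-1]]'
python3 - <<'E'
from h import *
snap("side","side13");p,d=snap("top","top13")
p=cv2.imread("pics/side13.png")[80:220,250:400]; cv2.imwrite("pics/side13c.png",cv2.resize(p,None,fx=4,fy=4,interpolation=cv2.INTER_CUBIC))
for n,box in(("top",(145,225,175,255)),("side",(140,215,290,380))):
    C=cloud(n,np.load(f"pics/{n}13_d.npy"));z=C[:,:,2]
    M=np.zeros(z.shape,bool);M[box[0]-20:box[1],box[2]:box[3]]=1
    for nm,zc,t in(("yoke",.113,.005),("coiltops",.083,.004)):
        pt=C[M&(abs(z-zc+.001)<t)]; r=cv2.minAreaRect((pt[:,:2]*1000).astype(np.float32)); print(n,nm,len(pt),np.round(r[0],1),np.round(r[1],1),round(r[2],1),np.median(pt[:,2]))
    if n=="top":
        print([ (np.round(cv2.minAreaRect((C[150:240,280:365][abs(z[150:240,280:365]-.041)<.006][:,:2]*1000).astype(np.float32))[0],1))])
E
```

```text
time_s: 35.35
tcp_pos: [0.608, 0.2443, 0.0976]
tool_rot: [-1.676, 1.57, -2.332]
ft_force: [-2.4, -0.9, 3.7]
finger_gap: 0.018
time_s: 36.35
tcp_pos: [0.6128, 0.2458, 0.2046]
tool_rot: [1.057, 1.558, 0.4]
ft_force: [1.5, -0.1, 0.2]
finger_gap: 0.0855
time_s: 37.15
tcp_pos: [0.3943, 0.1308, 0.2372]
tool_rot: [2.159, 1.57, 1.501]
ft_force: [0.8, 0.5, -0.3]
finger_gap: 0.0855
top yoke 419 [607.1 244.2] [21.8 93.4] 51.6 0.11124806946809318
top coiltops 272 [607.9 243.8] [ 52.2 119.7] 52.3 0.08107827024635628
[array([615.4,   4. ])]
side yoke 307 [610.3 241.4] [26.4 93.6] 51.6 0.11220571902667265
side coiltops 377 [610.2 241.7] [ 57.5 122.1] 53.6 0.08221124040542316
```

View pics/side13c.png

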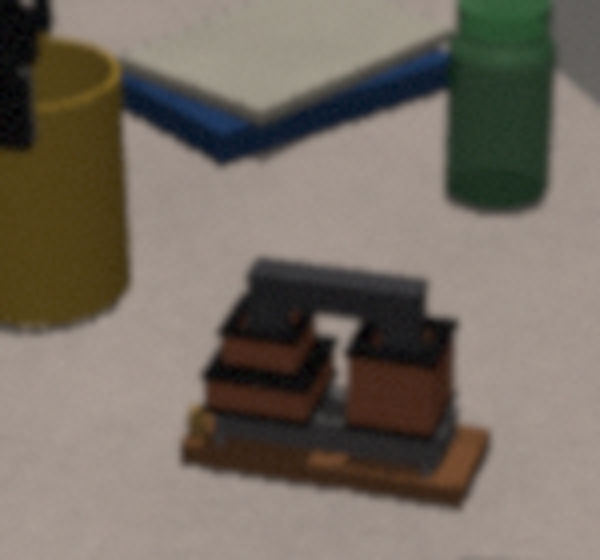

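View pics/top13.png

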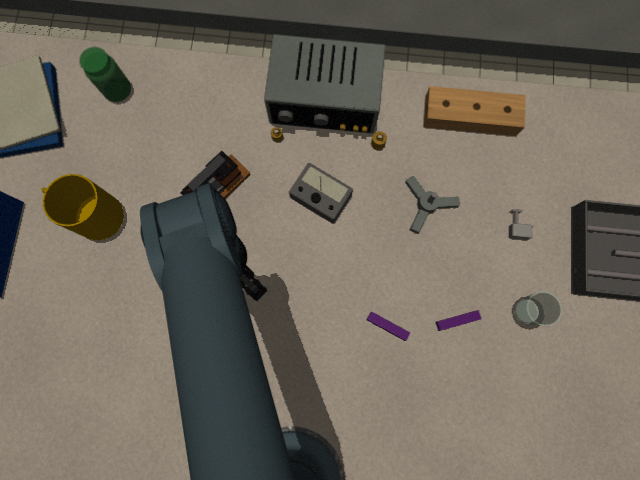

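The yoke lies across both legs, with coil tops at 83 mm and yoke top at about 112-113 mm. The meter and stand foot have not moved. The arm is clear, so I'll hand in.

Run:
```python
from cell import bot
print(bot.hand_in())
```

```text
the job is handed in; nothing more can be done
None
```

The transformer is assembled on its core and the job is handed in; the hand-in reports no verdict. It took about 37 s of the 112 s allowed.

I put the tall coil on the leg away from the posts. The wide flat coil and then the narrow one went on the leg by the posts, and the yoke went across both leg tops.

**Yoke:** it is about 1 mm from the core's centre and less than 1° off the row of legs in the top camera. Its top reads 111–112 mm, and both cameras read about 1 mm low, so I take it as 112–113 mm against the 113 mm expected.

**Coils:** both coil stacks top out at 81–82 mm by the cameras, against 83 mm expected. The side view shows all three coils seated flat. I did not measure how far each coil is from its leg axis at the end. They were released within about 2 mm of the measured leg positions.

**Bystanders and forces:** the meter moved less than 0.5 mm by measurement. The stand foot looks unmoved in the pictures, though I did not measure it. The red and purple look-alikes were never approached, but the arm hid the red one in the last top picture. The wrist force readings at the end of each move stayed below 7 N.

**Disagreement:** the two cameras differ by about 2–3 mm in absolute position, within their calibration. I used the average of the two for each position.

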